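# Unload the vise fixture and hold its spring stop at the mark

### The job

The drilled block in the vise fixture is finished: slide the vise jaw fully open by its black post, lift the block out and set it down gently, upright, in the middle of the gold tin. Then pull the spring-loaded end stop out by its orange post until its pointer is level with the red line, without shifting that line, and finish while still holding it there, so that a longer block can be loaded. Leave the pen, stapler, cup and candle alone.

Things in the scene. Friction and masses are not known exactly. Their poses are not given: they have to be found in the camera images.
- fixture: Grey vise fixture, fixed. Origin on the table under the middle of the block's seat; x from the vise jaw to the fixed jaw (away from the robot at yaw 0), y away from the stop, z up. In mm: bed x -130..60, y -50..50, top z 16; arm plate under the stop x -50..50, to y -185, top z 16; fixed jaw x 27..54, top z 36; blue bridge housing the spring y -44..-66, top z 44; end plate y -177..-185, top z 30
- jaw (a joint): Opening of the steel vise jaw, m: 0 closed on the block, 0.035 fully open. It slides along the fixture's -x and stays where left (about 3 N of friction). Its top is 44.5 mm above the table. Closed, its lip reaches 6 mm over the block's foot, 2 mm above it, so the block cannot be lifted; clear of the foot from about 0.01 on
- jaw_grip (a point): Grip point on the axis of the jaw's upright round black post, 72 mm above the table. The post is 18 mm thick and ends 88 mm above the table; a 26 mm wide collar round its foot ends at 47.5 mm. With the jaw closed it is at fixture x = -77, y = 0 mm
- block: Finished aluminium block, about 0.3 kg: foot 50 (x) x 56 (y) x 11 mm high, on it a body 36 (x) x 44 (y) mm that rises to 60 mm, with drilled holes in its top (shallow: grip the outside). Origin at the centre of the underside, z up. It starts in the seat, axes along the fixture's, underside on the bed 16 mm above the table
- tin: Shallow round gold-rimmed tin, 142 mm across, 15 mm high, fixed to the table. Origin at the centre of its underside; its inner floor is 6 mm above the table, flat, free out to a radius of 58 mm
- stop: Spring-loaded end stop: dark steel slide with an orange post, in guides on the fixture's arm. Origin under the post, 16 mm above the table; axes as the fixture's. At rest at fixture y = -95 mm; it pulls out along the fixture's -y by up to 65 mm and springs back when let go: 5 N at rest, 1.2 N more per 10 mm, no detent
- stop_grip (a point): Grip point on the axis of the stop's upright round orange post, 66 mm above the table. The post is 18 mm thick and ends 84 mm above the table; a 26 mm wide collar round its foot ends at 40 mm
- pointer (a point): Tip of the thin orange pointer that sticks out of the stop towards the fixture's -x, level with the post's axis along y; it moves with the stop
- mark (a point): Red line along x on the small white rider (18 x 12 mm, 9 mm high over the arm plate) beside the stop's travel; axes as the fixture's. It is set 30 to 52 mm out (fixture -y) from where the pointer rests; the rider is stiff and must stay put. The stop is at the mark when pointer and line have the same fixture y
- pen_b: Marker pen lying on the table, 135 mm long, 16 mm thick; bystander; origin under its middle
- stapler_b: Pocket stapler, 93 x 21 x 27 mm; bystander; origin under its middle
- cup_b: Red cup, 82 mm across, 93 mm high; bystander; origin under its middle
- candle_b: Yellow pillar candle standing upright, 47 mm across, 263 mm high; bystander; origin under its middle

How it is judged:
On the way, in this order (a step that is already met when the one before it is completed fails the run):
1. the vise jaw is open (at least 25 of its 35 mm) with the block still in its seat (value of joint jaw above 0.025 m and height (world z) of block below 0.03 m and horizontal distance between block and fixture below 0.02 m), for 0.2 s.
2. the block is lifted clear of the vise (height (world z) of block above 0.06 m), for 0.1 s.
3. the block stands upright in the tin, let go and at rest (horizontal distance between block and tin below 0.045 m and height (world z) of block below 0.014 m and angle between block's own z axis and vertical below 0.15 rad and linear speed of block below 0.02 m/s and contact force between the fingers and block below 0.1 N and contact force between block and tin above 0.5 N), for 0.2 s.
4. the stop is held at the mark by the fingers (y of pointer in the frame of mark between -0.004 and 0.004 m and contact force between the fingers and stop above 3 N), for 0.5 s.
At the end, for the whole second after the job is handed in: The fingers still hold the stop against its spring (over 3 N), its pointer within 4 mm of the red line and still; the jaw is open over 20 mm; the block stands upright (within 0.15 rad) at rest on the tin's floor, its centre within 45 mm of the tin's (all of step 4 and linear speed of stop below 0.01 m/s and value of joint jaw above 0.02 m and horizontal distance between block and tin below 0.045 m and height (world z) of block below 0.014 m and angle between block's own z axis and vertical below 0.15 rad and linear speed of block below 0.02 m/s and contact force between block and tin above 0.5 N); the arm keeps its last pose, push and grip.
It fails at once if the rider with the red line is shifted by more than 3 mm (distance of mark from where it was at the start of the episode above 0.003 m).
It fails at once if the block is dropped into the tin (faster than 0.6 m/s low over the tin) (linear speed of block above 0.6 m/s and horizontal distance between block and tin below 0.07 m and height (world z) of block below 0.06 m).
It fails at once if the pen, stapler, cup or candle is moved by more than 30 mm (distance of any of pen_b, stapler_b, cup_b, candle_b from where it was at the start of the episode above 0.03 m).
It also fails if it takes over 58 s, if anything falls off the work surface, if the arm or the gripper's body presses on something with over 40 N, if the wrist force passes 120 N, or if a joint passes its speed limit or range.

### The arm

A 7-joint arm with a two-finger parallel gripper is mounted at the origin on a cart in front of the work surface, level with it; the furniture and walls round the work are solid. World frame = base frame: x ahead of the robot, y to its left, z up, the work surface at z = 0. Lengths are in m, angles in rad, forces in N, time in s.
With the tool pointing down it reaches from about 0.375 to 0.925 m from the base axis. Payload 3.1 kg.
Tool frame: the origin (TCP) lies at the very end of the fingers, on their centre line; the grasp point (between the pads) lies 19 mm behind it; z points along the fingers, y is the line along which they close (so a half turn about z gives the same grasp; the last joint's range is limited). The gripper opens to 85 mm and grips with 20 to 120 N. Pads are 22 mm wide; open, the fingers measure 114 mm over their backs; the gripper's body (76 mm by 85 mm) begins 54 mm behind the grasp point. The pads swing forward as they close: fully open they stand 13 mm farther back than shut.
Start: joints at [-1.233, 0.383, 0.044, 1.598, -0.018, 1.161, -0.05], TCP at [0.274, 0.589, 0.231] pointing down, gripper open.
Joint ranges: [-2.61, 2.61], [-0.41, 2.15], [-1.48, 1.57], [0, 2.5], [-1.57, 4.71], [0.05, 1.97], [-2.85, 2.85]. Speed limits (rad/s): [2.79, 2.79, 3.14, 3.14, 3.14, 3.14, 3.14].

### API

Orientations are given as a unit quaternion [x, y, z, w].
In Python, from bench import ctrl, vision, sign_off gives the robot as it stands (ctrl), with the cameras (vision) and the job as plain functions. Calls block until the motion is done:
- ctrl.move_ptp(position, orientation): joint-space move of the TCP to a pose.
- ctrl.movel(position, orientation=None, speed=0.15): straight line of the TCP; orientation=None keeps the orientation; speed is the mean speed in m/s.
- ctrl.move_j(angles): joint-space move.
- ctrl.move_gripper(opening, effort=None): finger opening in m; effort is the grip in N (None keeps the last); returns when the fingers have stopped.
- ctrl.pause(seconds).
- ctrl.inverse_kinematics(position, orientation): joint angles nearest the present ones, or None.
- ctrl.get_state(): the state.
- vision.read_camera(name): name is "scene" or "top" or "wrist"; returns the picture (400x640x3 uint8, red, green, blue); there is no depth.
- vision.camera_params(name): a dict with "K" (3x3 intrinsics, pixels), "camera_from_world" (4x4, takes a point from world to camera coordinates). Camera axes: x right, y down, z forward; pixel columns grow to the right and rows downward; lengths in m; the calibration is good to about 2 mm. A picture is of the moment at which its call begins: read the wrist's pose just before it. camera_params takes no time and is no camera call; for the wrist camera it gives the pose at the moment of the call.
A pose or a line that the arm cannot do raises ctrl.MotionError and nothing moves.
- sign_off(): hands the job in; it is judged then, once.
The state is a dict: "time_s": time; "qpos": joint angles; "joint_vel": joint speeds; "effort": joint torques, N m; "eef_pos": TCP position; "tcp_rot": TCP orientation; "ft_force": force on the tool from outside, world axes, zero at the start; "ft_torque": the same for the moment, N m; "finger_gap": finger opening in m; "grasp_force": force on a finger pad.
Only numpy, scipy, OpenCV 4.12 (cv2) and the standard library are available. Lean on these libraries where they do the work, as an engineer would, in place of code of your own. Each camera call takes 0.05 s, during which the arm holds its last target. There are 200 camera calls.

## Working session

There is one attempt and no reset: what is moved stays moved. The work goes in short steps, each a Python script; the robot and the scene stay as the last script left them, time stands still between calls to the robot, and variables do not carry over. Pictures are saved under pics/ and viewed, at most 10 in all, crops included, and the job is handed in when it is done.

```bash
mkdir -p pics
cat > h.py <<'E'
import numpy as np, cv2
from bench import ctrl, vision, sign_off
def snap(cam,fn):
    P=vision.camera_params(cam); im=vision.read_camera(cam)
    cv2.imwrite('pics/'+fn,im[:,:,::-1]); np.savez('pics/'+fn+'.npz',im=im,K=P['K'],T=P['camera_from_world']); return im,P
def ray(P,uv,z):
    K=np.array(P['K']);T=np.array(P['camera_from_world']);R=T[:3,:3];c=-R.T@T[:3,3]
    d=R.T@np.linalg.inv(K)@np.array([uv[0],uv[1],1.]); return c+d*(z-c[2])/d[2]
def proj(P,p):
    T=np.array(P['camera_from_world']);q=np.array(P['K'])@(T[:3,:3]@np.array(p)+T[:3,3]);return q[:2]/q[2]
E
python3 - <<'E'
from h import *
for c in('top','scene'):
    im,P=snap(c,c+'0.png'); T=np.array(P['camera_from_world']);print(c,-T[:3,:3].T@T[:3,3],P['K'][0])
s=ctrl.get_state();print(s['time_s'],s['tcp_rot'],s['finger_gap'])
E
```

```text
top [ 0.48609732 -0.05656511  1.36240562] [496.4551609    0.         315.00340562]
scene [-0.31626777 -0.60631269  0.55649849] [405.59104418   0.         324.72480604]
0.1 [ 2.16140669e-01  9.76361484e-01 -1.19371907e-03 -1.98986694e-04] 0.08537960073066357
```

View pics/top0.png

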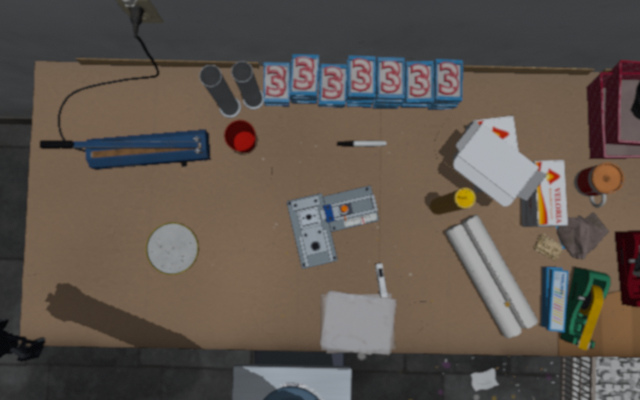

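View pics/scene0.png

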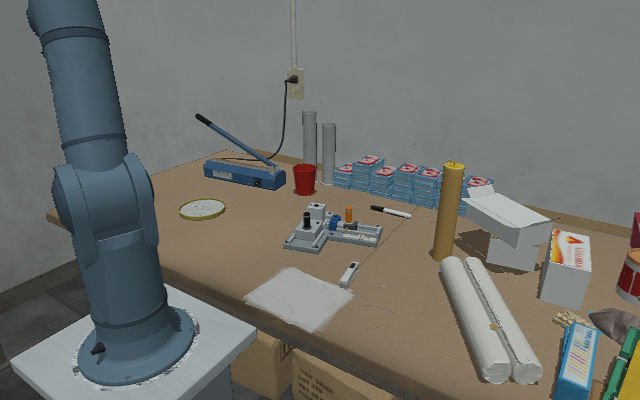

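Top view: the tin is at (173,248). The fixture is centred near (312,230), with its black post at about (315,245) and orange post at about (344,210). The stapler is at (381,280), the pen at (362,143), the cup at (240,137) and the candle at (464,198). I'll get coarse coordinates, then look with the wrist camera.

```bash
cat > cast.py <<'E'
from h import *
d=np.load('pics/top0.png.npz');P={'K':d['K'],'camera_from_world':d['T']};im=d['im']
hsv=cv2.cvtColor(im,cv2.COLOR_RGB2HSV)
for n,uv,z in[('tin',(173,248),.015),('black',(315,245),.088),('orange',(344,209),.084),('stapler',(381,280),.027),('candle',(464,198),.263),('pen',(362,143),.01)]:print(n,ray(P,uv,z).round(3))
m=cv2.inRange(hsv,(5,140,140),(20,255,255));n,l,s,c=cv2.connectedComponentsWithStats(m)
for i in range(1,n):
    if s[i,4]>8:print('or',c[i],s[i])
# tin rim: gold / tin region
x=im[215:282,138:208];cv2.imwrite('pics/tin.png',x[:,:,::-1])
E
python3 cast.py
python3 - <<'E'
from h import *
P=vision.camera_params('wrist');T=np.array(P['camera_from_world']);s=ctrl.get_state()
from scipy.spatial.transform import Rotation as R
Rt=R.from_quat(s['tcp_rot']).as_matrix();c=-T[:3,:3].T@T[:3,3]
print('cam in tool',Rt.T@(c-s['eef_pos']),'\n',(Rt.T@T[:3,:3].T).round(3),P['K'][0],'\n',Rt.round(3))
E
```

```text
tin [0.465 0.329 0.015]
black [ 0.481 -0.055  0.088]
orange [ 0.576 -0.128  0.084]
stapler [ 0.392 -0.234  0.027]
candle [ 0.593 -0.385  0.263]
pen [ 0.764 -0.179  0.01 ]
or [499.28947368 132.94736842] [494 130  12   6  38]
or [606.52248394 177.58244111] [594 165  26  26 467]
or [551.30612245 176.18367347] [548 172   9  10  49]
or [542.4368932  208.36893204] [538 186   8  38 103]
or [343.89285714 208.28571429] [341 206   7   6  28]
cam in tool [ 0.06835502  0.00020995 -0.14135574] 
 [[-0.001 -0.963 -0.269]
 [ 1.    -0.001 -0.   ]
 [-0.    -0.269  0.963]] [311.74567335   0.         317.09738633] 
 [[-0.907  0.422 -0.001]
 [ 0.422  0.907 -0.002]
 [-0.    -0.002 -1.   ]]
```

```bash
cat >> h.py <<'E'
from scipy.spatial.transform import Rotation as R
def down(a):  # tool z down, tool x axis at world angle a (rad)
    return (R.from_euler('z',a)*R.from_euler('x',np.pi)).as_quat()
E
python3 - <<'E'
from h import *
ctrl.move_ptp([.38,.33,.25],down(np.pi)); snap('wrist','w_tin.png'); print(ctrl.get_state()['time_s'],ctrl.get_state()['qpos'])
ctrl.move_ptp([.46,-.09,.25],down(np.pi)); snap('wrist','w_fix.png'); print(ctrl.get_state()['time_s'],ctrl.get_state()['qpos'])
E
```

```text
1.2333 [-0.88735076  0.08659615  0.09202216  1.9262148  -0.00943718  1.12858609
  0.78149957]
2.8583 [-0.47468895 -0.0037267   0.58234452  2.01934987  0.00215075  1.12535478
  1.68078943]
```

View pics/w_fix.png

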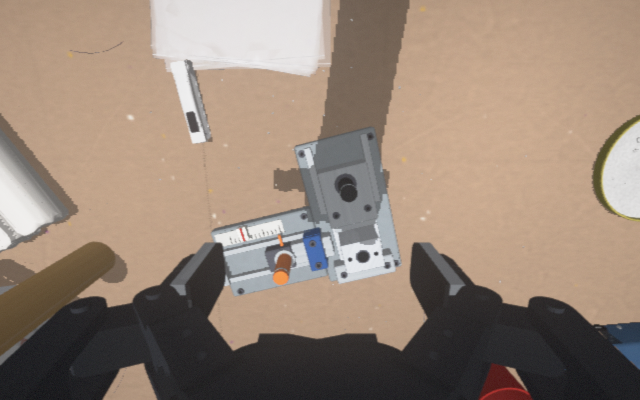

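View pics/w_tin.png

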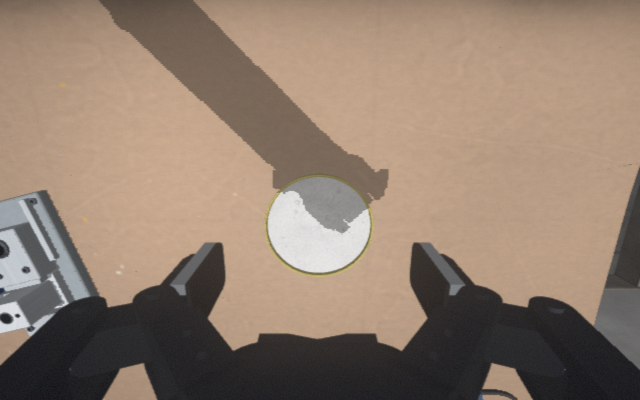

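Wrist view of the fixture: the black post top is at about (349,192) and the orange post top at (280,278). The pointer is at (281,240) and the red line at (243,235). In the tin view, the tin is centred at about (319,224). Next is an enlarged fixture crop and the measurements.

```bash
cat > meas.py <<'E'
from h import *
d=np.load('pics/w_fix.png.npz');P={'K':d['K'],'camera_from_world':d['T']};im=d['im']
cv2.imwrite('pics/crop1.png',cv2.resize(im[120:300,205:405,::-1],None,fx=3.3,fy=3.3,interpolation=cv2.INTER_CUBIC))
hsv=cv2.cvtColor(im,cv2.COLOR_RGB2HSV)
def comps(m,name,z,mn=6):
    n,l,s,c=cv2.connectedComponentsWithStats(m)
    for i in range(1,n):
        if s[i,4]>mn:print(name,c[i].round(1),s[i],ray(P,c[i],z).round(4))
roi=np.zeros(im.shape[:2],np.uint8);roi[120:300,205:405]=255
comps(cv2.inRange(hsv,(4,150,190),(22,255,255))&roi,'orange',.084)
comps((cv2.inRange(hsv,(0,140,100),(3,255,255))|cv2.inRange(hsv,(170,140,100),(180,255,255)))&roi,'red',.025)
t=np.load('pics/w_tin.png.npz');PT={'K':t['K'],'camera_from_world':t['T']};it=t['im']
h2=cv2.cvtColor(it,cv2.COLOR_RGB2HSV);m=cv2.inRange(h2,(22,90,60),(34,255,255));m[:160]=0;m[285:]=0;m[:,:255]=0;m[:,385:]=0
pts=np.argwhere(m)[:,::-1];w=np.array([ray(PT,p,.013)[:2] for p in pts])
c,r=cv2.minEnclosingCircle(w.astype(np.float32));print('tin',len(pts),c,r,'mean',w.mean(0))
A=np.c_[2*w,np.ones(len(w))];s=np.linalg.lstsq(A,(w**2).sum(1),rcond=None)[0];print('fit',s[:2],np.sqrt(s[2]+s[:2]@s[:2]))
E
python3 meas.py
```

```text
orange [280.4 240.7] [279 236   4  10  18] [ 0.5304 -0.127   0.084 ]
orange [280.3 277.2] [274 271  14  13 147] [ 0.5741 -0.1285  0.084 ]
tin 731 (0.4625311493873596, 0.3334372043609619) 0.07135133445262909 mean [0.46564058 0.33384407]
fit [0.46226859 0.33368334] 0.06938686866672547
```

View pics/crop1.png

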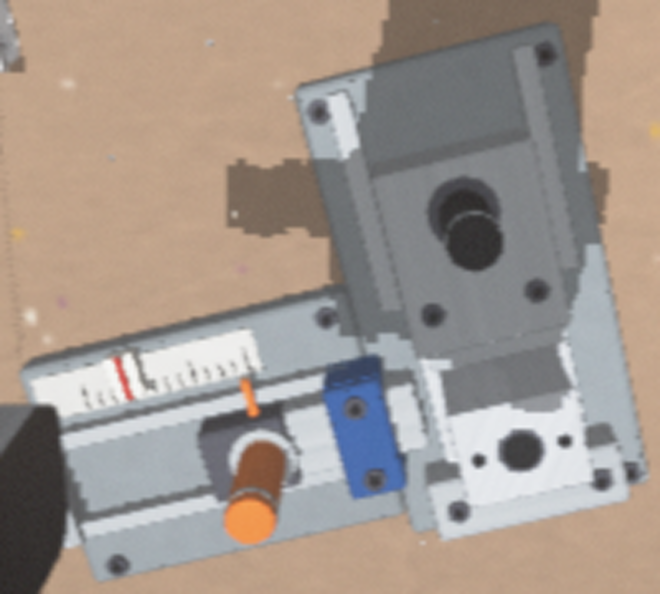

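```bash
cat > m2.py <<'E'
from h import *
d=np.load('pics/w_fix.png.npz');P={'K':d['K'],'camera_from_world':d['T']}
f=lambda c,z:ray(P,(205+(c[0]-1.1)/3.3,120+(c[1]-1.1)/3.3),z)[:2]
W=[];F=[]
for n,c,z,fx in[('c1',(297,88),.016,(-130,-50)),('c2',(557,25),.016,(-130,50)),('c3',(646,478),.016,(60,50)),('black',(474,242),.088,(-77,0)),('orange',(250,521),.084,(0,-95)),('hole',(520,450),.076,(0,0)),('armcorner',(22,365),.016,(-50,-185)),]:
    w=f(c,z);W.append(w);F.append(np.array(fx)/1000);print(n,w.round(4))
W=np.array(W);F=np.array(F)
wm,fm=W.mean(0),F.mean(0);a=F-fm;b=W-wm
yaw=np.arctan2((a[:,0]*b[:,1]-a[:,1]*b[:,0]).sum(),(a*b).sum());Rm=np.array([[np.cos(yaw),-np.sin(yaw)],[np.sin(yaw),np.cos(yaw)]])
o=wm-Rm@fm;print('yaw',yaw,'origin',o,'resid mm',((W-o-F@Rm.T)@Rm*1000).round(1).tolist())
for n,c,z in[('red',(122,377),.025),('r1',(115,357),.025),('r2',(130,398),.025),('orange',(250,521),.084),('pointer tip',(246,380),.03)]:print(n,(Rm.T@(f(c,z)-o)*1000).round(1))
np.savez('fix.npz',yaw=yaw,o=o)
E
python3 m2.py
```

```text
c1 [ 0.4382 -0.1149]
c2 [ 0.4156 -0.0215]
c3 [0.5952 0.0235]
black [ 0.4762 -0.0565]
orange [ 0.5745 -0.1284]
hole [ 0.5523 -0.0376]
armcorner [ 0.5464 -0.2245]
yaw 0.2431539845672954 origin [ 0.55149493 -0.03683895] resid mm [[1.3, 1.5], [1.8, -2.4], [-3.1, -1.9], [-0.8, -0.9], [0.3, 0.6], [0.6, -1.0], [-0.1, 4.1]]
red [ -39.  -141.2]
r1 [ -47.5 -141.3]
r2 [ -30.  -140.9]
orange [  0.3 -94.4]
pointer tip [-28.4 -94.3]
```

```bash
cat >> h.py <<'E'
import os
if os.path.exists('fix.npz'):
    _f=np.load('fix.npz');yaw=float(_f['yaw']);o=_f['o']
    def fw(x,y,z): # fixture mm -> world m
        return [*(o+np.array([[np.cos(yaw),-np.sin(yaw)],[np.sin(yaw),np.cos(yaw)]])@np.array([x,y])/1000),z/1000]
def st(n):
    s=ctrl.get_state();print(n,round(s['time_s'],2),np.round(s['eef_pos'],4),'F',np.round(s['ft_force'],1),'gap',round(s['finger_gap'],4),'gf',np.round(s['grasp_force'],1))
E
python3 - <<'E'
from h import *
for a in(yaw+np.pi/2,yaw-np.pi/2):
    print([None if q is None else np.round(q,2) for q in (ctrl.inverse_kinematics(p,down(a)) for p in(fw(-77,0,140),fw(-112,0,53),fw(0,0,52),[.4625,.3335,.042]))])
E
```

```text
[array([-0.51,  0.19,  0.59,  2.1 , -0.14,  0.88,  0.4 ]), array([-0.47,  0.31,  0.58,  2.22, -0.27,  0.67,  0.54]), array([-0.5 ,  0.5 ,  0.59,  1.98, -0.39,  0.77,  0.56]), array([-0.93,  0.49,  0.27,  1.93, -0.19,  0.75, -0.3 ])]
[array([-1.1 ,  0.56,  1.4 ,  2.12, -0.66,  1.02, -2.25]), array([ 1.12,  0.64, -1.24,  2.16,  0.79,  0.92,  2.79]), array([ 0.82,  0.7 , -1.03,  1.92,  0.74,  0.96,  2.81]), array([-0.87,  0.48,  0.21,  1.93, -0.14,  0.75,  2.81])]
```

Run:
```python
from h import *
q=down(yaw+np.pi/2)
ctrl.move_ptp(fw(-77.5,-.5,150),q); ctrl.move_gripper(.045,40); st('above')
ctrl.movel(fw(-77.5,-.5,54),q,speed=.12); st('down')
ctrl.move_gripper(0,40); st('gripped')
ctrl.movel(fw(-111.5,-.5,54),q,speed=.07); ctrl.pause(.3); st('pulled')
```

```text
above 4.51 [ 0.4764 -0.056   0.1501] F [-0.1  0.5  0.2] gap 0.045 gf 0.0
down 5.46 [ 0.4771 -0.0561  0.0545] F [-0.3  0.5 -0.2] gap 0.0451 gf 0.0
gripped 5.82 [ 0.4775 -0.0559  0.0549] F [-0.3  0.5  5.4] gap 0.0167 gf 39.0
pulled 6.75 [ 0.4442 -0.0644  0.0549] F [1.2 0.4 9. ] gap 0.0172 gf 40.1
```

Run:
```python
from h import *
q=down(yaw+np.pi/2)
ctrl.move_gripper(.045); ctrl.movel(fw(-111.5,-.5,150),q,speed=.2); st('up')
ctrl.movel(fw(0,-.5,190),q,speed=.2); ctrl.move_gripper(.085)
im,P=snap('wrist','w2.png'); st('hover')
for p in[(0,0,76),(18,22,76),(-18,22,76),(18,-22,76),(-18,-22,76),(-112,0,88)]:print(p,proj(P,fw(*p)).round(1))
```

```text
up 7.77 [ 0.4427 -0.0639  0.1495] F [-0.5  0.3 -0.6] gap 0.0452 gf 0.0
hover 9.03 [ 0.5515 -0.0373  0.1901] F [-0.2  0.2 -0. ] gap 0.085 gf 0.0
(0, 0, 76) [317.5 189.9]
(18, 22, 76) [339.2 164.2]
(-18, 22, 76) [295.8 164.2]
(18, -22, 76) [338.3 214.4]
(-18, -22, 76) [296.8 214.4]
(-112, 0, 88) [179.4 193.9]
```

View pics/w2.png

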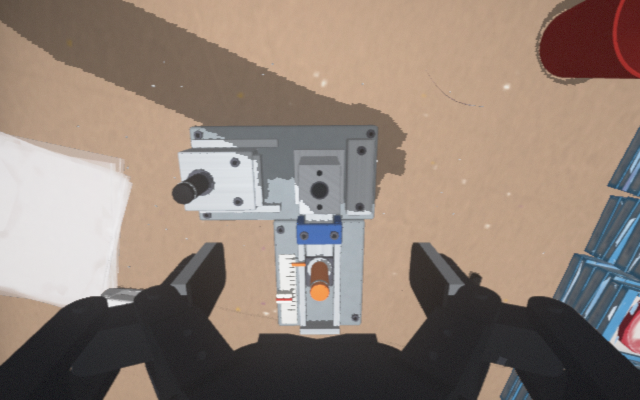

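The view shows the jaw open, with its post at (183,193). The block is still seated, its centre hole at (319,189) against a predicted (317.5,190), so the map is good to about 1 mm.

Run:
```python
from h import *
q=down(yaw+np.pi/2)
ctrl.movel(fw(1,-.5,49),q,speed=.12); st('down')
ctrl.move_gripper(0.02,60); st('grip')
ctrl.movel(fw(1,-.5,150),q,speed=.1); st('lift')
ctrl.move_ptp([.4625,.3335,.15],q); ctrl.pause(.3); st('over tin')
im,P=snap('wrist','w3.png')
```

```text
down 10.36 [ 0.5535 -0.0372  0.0498] F [0.9 0.2 0.2] gap 0.0852 gf 0.0
grip 10.87 [ 0.5534 -0.037   0.0496] F [0.8 1.1 2.5] gap 0.0348 gf 60.8
lift 12.03 [ 0.5518 -0.037   0.1491] F [-0.5 -0.1 -3.4] gap 0.0353 gf 60.1
over tin 13.75 [0.4632 0.3325 0.1501] F [-0.4 -0.2 -3.4] gap 0.0347 gf 60.1
```

View pics/w3.png

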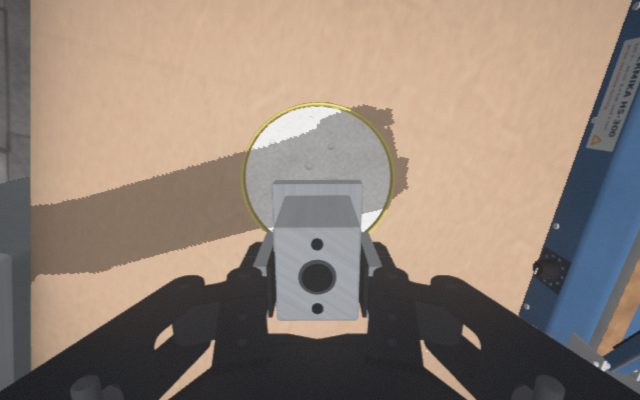

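The block is held upright, its top hole at (317,277), above the tin centred at about (318,178). Lowering it, slowly over the last few mm.

Run:
```python
from h import *
q=down(yaw+np.pi/2)
ctrl.movel([.4625,.3335,.046],q,speed=.1)
z=.046
while z>.036:
    z-=.001; ctrl.movel([.4625,.3335,z],q,speed=.02)
    if ctrl.get_state()['ft_force'][2]>-.5: break
st('touch')
ctrl.move_gripper(.05); ctrl.pause(.2); ctrl.move_gripper(.085); st('released')
ctrl.movel([.4625,.3335,.18],q,speed=.12); ctrl.pause(.4); st('up')
im,P=snap('wrist','w4.png')
print(proj(P,[.4625,.3335,.066]))
```

```text
touch 16.74 [0.4628 0.3336 0.04  ] F [-2.3 -1.5  5.6] gap 0.0354 gf 61.1
released 17.68 [0.4625 0.3335 0.039 ] F [-0.2 -0.4 -0.9] gap 0.0851 gf 0.0
up 19.41 [0.4624 0.3334 0.1798] F [ 0.3 -0.4 -0.2] gap 0.0849 gf 0.0
[317.43120441 190.35197699]
```

View pics/w4.png

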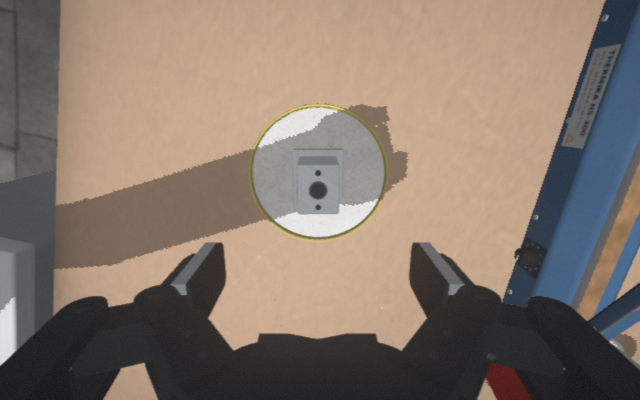

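The block stands in the middle of the tin: hole at (318,190) as predicted, tin centre at (318,171), height parallax accounting for the offset. Now the stop.

Run:
```python
from h import *
q=down(yaw+np.pi)
ctrl.move_ptp(fw(0,-95,170),q); ctrl.move_gripper(.042,70); snap('wrist','w5.png'); st('above')
ctrl.movel(fw(0,-95,51),q,speed=.12); st('down')
ctrl.move_gripper(0,70); st('grip')
ctrl.movel(fw(0,-141,51),q,speed=.06); ctrl.pause(.5); st('pulled')
im,P=snap('wrist','w6.png')
cv2.imwrite('pics/crop6.png',cv2.resize(im[100:300,220:420,::-1],None,fx=3,fy=3,interpolation=cv2.INTER_CUBIC))
```

```text
above 22.11 [ 0.5744 -0.1291  0.17  ] F [-0.5 -0.  -0.2] gap 0.0422 gf 0.0
down 23.25 [ 0.5752 -0.1293  0.0519] F [ 0.3 -0.5 -0.3] gap 0.0422 gf 0.0
grip 23.6 [ 0.5753 -0.1294  0.0522] F [-1.7 -0.5  5.9] gap 0.0161 gf 68.2
pulled 25.02 [ 0.5851 -0.168   0.0521] F [-6.2  7.9 13.4] gap 0.0166 gf 69.6
```

View pics/crop6.png

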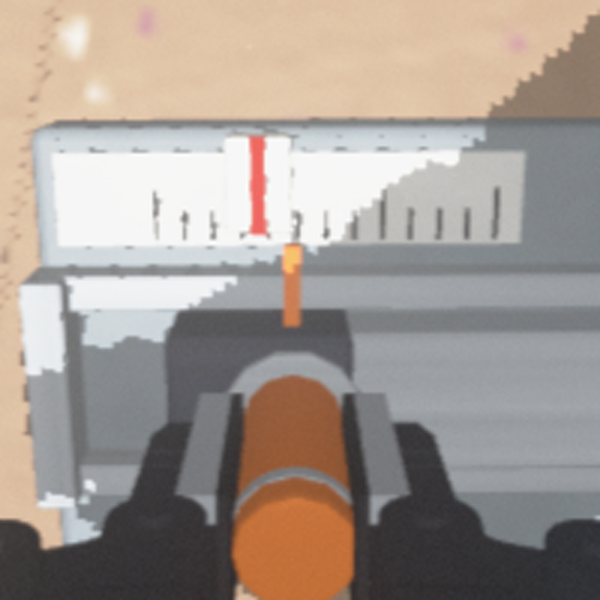

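The crop shows the red line at x≈258 and the pointer at x≈292. That is about 6 mm short: the arm yields against the spring.

Run:
```python
from h import *
Rm=np.array([[np.cos(yaw),-np.sin(yaw)],[np.sin(yaw),np.cos(yaw)]])
def meas(im,P):
    hsv=cv2.cvtColor(im,cv2.COLOR_RGB2HSV)
    def c(m):
        m[:,:220]=0;m[:,420:]=0;m[:140]=0;m[212:]=0
        n,l,s,k=cv2.connectedComponentsWithStats(m);i=1+np.argmax(s[1:,4]);return k[i],s[i]
    r,rs=c(cv2.inRange(hsv,(0,110,120),(5,255,255))|cv2.inRange(hsv,(172,110,120),(180,255,255)))
    p,ps=c(cv2.inRange(hsv,(8,120,100),(22,255,255)))
    f=lambda uv,z:(Rm.T@(ray(P,uv,z)[:2]-o)*1000)
    a,b=f(r,.025),[f(p,z)[1] for z in(.022,.03)]
    print('red',r.round(1),rs,a.round(1),'ptr',p.round(1),ps,np.round(b,1)); return a[1]-b[0],a[1]-b[1]
d=np.load('pics/w6.png.npz');print(meas(d['im'],{'K':d['K'],'camera_from_world':d['T']}))
q=down(yaw+np.pi)
ctrl.movel(fw(0,-147.8,51),q,speed=.03); ctrl.pause(.5); st('pulled')
s=ctrl.get_state();print(Rm.T@(np.array(s['eef_pos'][:2])-o))
im,P=snap('wrist','w7.png');print(meas(im,P))
cv2.imwrite('pics/crop7.png',cv2.resize(im[100:300,220:420,::-1],None,fx=3,fy=3,interpolation=cv2.INTER_CUBIC))
```

```text
red [305.5 161.5] [304 146   4  32 128] [ -38.3 -141.3] ptr [316.9 194.9] [315 182   5  27 127] [-135.  -135.1]
(np.float64(-6.258512164591082), np.float64(-6.186493529229551))
pulled 25.94 [ 0.5866 -0.1741  0.0521] F [-5.7  8.6 13.7] gap 0.016 gf 69.6
[ 0.00104858 -0.1416879 ]
red [316.8 161.4] [315 146   5  32 132] [ -38.3 -141.4] ptr [316.9 195.1] [315 182   5  27 126] [-141.3 -141.4]
(np.float64(-0.10025261971514965), np.float64(-0.021534492687180773))
```

View pics/crop7.png

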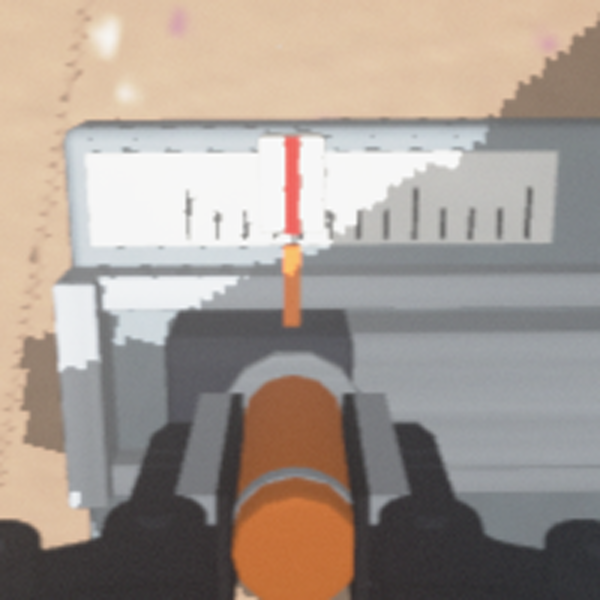

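The pointer and the red line now coincide: both are at x≈292 in the crop, within about 0.1 mm. I'll hold, check for drift and hand in.

Run:
```python
from h import *
ctrl.pause(1.0); st('hold'); print(sign_off())
```

```text
hold 26.99 [ 0.5866 -0.1741  0.0521] F [-6.4  9.5 13.8] gap 0.0163 gf 69.6
the job is handed in; nothing more can be done
None
```

I handed the job in at about 27 s: the jaw is open about 34 mm, the block stands upright in the middle of the tin, and the gripper is holding the stop with its pointer about 0.1 mm from the red line; the sign-off call returned no verdict.

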